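Scan the code on a reagent jar

ROBOT

A 7-joint arm with a two-finger parallel gripper is mounted at the origin on the work surface. World frame = base frame: x ahead of the robot, y to its left, z up, the work surface at z = 0. Lengths are in mm, angles in rad, forces in N, time in s.
With the tool pointing down it reaches from about 350 to 900 mm from the base axis. Payload 7.2 kg.
Tool frame: the origin (TCP) lies between the finger pads; the fingertips stand 11 mm ahead of it and the grasp point (between the pads) lies 8 mm behind it (ctrl.tips_ahead is the distance from the TCP to the fingertips, in mm); y points along the fingers, z is the direction in which the jaws open and shut, and the axes are right-handed (so a half turn about y gives the same grasp; the last joint's range is limited). The gripper opens to 85 mm and grips with 20 to 120 N. Pads are 22 mm wide; open, the fingers measure 114 mm over their backs; the gripper's body (76 mm by 85 mm) begins 54 mm behind the grasp point. The pads swing forward as they close: fully open they stand 13 mm farther back than shut.
Start: joints at [-1.395, 0.411, -0.013, 1.596, 0.006, 1.134, -0.082], TCP at [150.879, 606.518, 242.297] pointing down, gripper open.
Joint ranges: [-2.95, 2.95], [-0.29, 1.99], [-1.47, 1.44], [0.14, 2.54], [-1.03, 4.17], [0.13, 1.85], [-2.86, 2.86]. Speed limits (rad/s): [2.39, 2.39, 3.01, 3.01, 3.14, 3.14, 3.14].

INTERFACE

Orientations are given as a 3x3 rotation matrix whose columns are the frame's x, y, z axes.
In Python, from plant import ctrl gives the robot as it stands.
- The arm moves only by the tool drive_tool, never from a script. Its argument "steps" is a list of rows, each an object of numbers: "x", "y", "z": the shift along the world's x, y, z in mm; "rx", "ry", "rz": the turn, a rotation vector about the world's x, y, z in degrees. In form: [{"x": .., "y": .., "z": .., "rx": .., "ry": .., "rz": ..}, ...]. A call has 1 to 12 rows; each row is the pose to reach, as a shift and turn from the pose commanded when the call began; what a row does not reach only later rows make up. A row lasts 1/10 s, in which the tool goes at most 50 mm and 8.59 degrees, less where a joint would pass 70% of its speed; a pose out of reach is approached as far as the arm can. A call with a gripper value outside its range is refused whole. "claw" is the opening, from 0 (shut) to 1 (fully open), set as the call begins (left out, the last holds). The fingers move at their own pace and stop on an object; the grip force is fixed at half the most. Time passes only in rows, so rows that repeat a pose let the fingers close. It gives the time, the measured TCP pose, the force and the opening at its end, in the units of the state.
- ctrl.state(): the state, without advancing time (a new reading comes with each control period).
- ctrl.camera(name): name is "side" or "top" or "wrist"; returns a dict with "img" (480x640x3 uint8, red, green, blue), "fx", "fy", "cx", "cy" (pixels), "extrinsics" (4x4, takes a point from world to camera coordinates); the wrist camera has in their place "hand_eye" (4x4, takes a point from camera to tool coordinates, whose origin is the TCP and whose axes are the tool frame's). Camera axes: x right, y down, z forward; pixel columns grow to the right and rows downward; lengths in mm; the calibration is good to about 2 mm. A picture is of the moment at which its call begins: read the wrist's pose just before it. There is no depth.
- ctrl.finish_job(): hands the job in, once; it reports no verdict.
Trained networks look in a picture, given as the dict that the camera call returned (one of the last four; its "shot" number tells which), for a name from the list of things; names that differ only in an ending like _2 or _b are one class to them, and where a whole thing is asked for, a point or a joint stands for the part that bears it (a point fixed in the world has none). Each returns a list of dicts, best first, with "score" (0 to 1); they miss things now and then, are a little off and sometimes report something else, mostly with a low value. They report only what shows in the picture. A call takes as long as a camera call.
- ctrl.spot_in(picture, target): "extent" ([left, top, width, height] in pixels, round what is visible of it).
- ctrl.trace(picture, target): "pixels" (480x640 bool, what is visible of it) and "extent" ([left, top, width, height] in pixels, round what is visible of it).
The state is a dict: "time": time; "joints": joint angles; "dq": joint speeds; "tau": joint torques, N m; "tool_pos": TCP position; "orientation": TCP orientation; "contact_force": force on the tool from outside, world axes, zero at the start; "ft_torque": the same for the moment, N m; "gripper_width": finger opening in mm.
Only numpy, scipy, OpenCV 4.12 (cv2) and the standard library are available. Lean on these libraries where they do the work, as an engineer would, in place of code of your own. Each camera call takes 0.05 s, during which the arm holds its last target. There are 200 camera calls.

TASK

Pick up the hand-held code reader by its handle and scan the code on the lid of the low, wide jar: hold the reader straight above the lid, pointing straight down, with its face about 5 cm from the code, and keep it still for two seconds. Then stand the reader back upright on its round base, setting it down gently, and leave both coded jars where they stand.

Things in the scene. Friction and masses are not known exactly. Their poses are not given: they have to be found in the camera images.
- reader_grip (a point): Where to grip the hand-held code reader: on its handle's axis, 30 mm below its top. Loose upright stick 125 mm tall, 0.15 to 0.29 kg, starting head down on its base. Reading face: the flat underside, 95 mm below this point along its -z. White round head 60 mm wide for the lowest 26 mm, tapering to the round black handle, 34 mm thick, from 44 mm above the face to the top. z runs up the handle.
- wide_jar_code (a point): Centre of the 30 mm square code sticker on top of the black lid of the low, wide amber glass jar: 76 mm wide, 60 mm tall, loose, about 0.25 kg. The point is on the lid's upper face, 60 mm above the bench; z is up.
- tall_jar_code (a point): Centre of the same kind of sticker on top of the lid of the other, tall narrow amber jar: 54 mm wide, 130 mm tall, loose. The wrong jar. The point is 130 mm above the bench.
- dock_floor (a point): Centre of the floor of the reader's fixed round grey base: 130 mm across, with a flat floor 112 mm across that lies 10 mm above the bench inside a rim 6 mm higher. The reader starts standing in it, up to 15 mm off-centre. z is up. An open glass beaker 68 mm wide and 85 mm tall may stand as near to it as a jar (centres at least 150 mm apart).

How it is judged:
By the outcome, as a careful person would: the job done as asked, in the order asked, and still so for the second after the job is handed in, with the robot touching nothing.
It also fails if it takes over 54 s, if anything falls off the work surface, if the arm or the gripper's body presses on something with over 40 N, if the wrist force passes 120 N, or if a joint passes its speed limit or range.

## Working session

There is one attempt and no reset: what is moved stays moved. The work goes in short steps, Python scripts to look and compute and a tool call to move; the robot and the scene stay as the last step left them, time stands still between calls to the robot, and variables do not carry over. Pictures are saved under pics/ and viewed, about 8 in all and at most 12, crops included, and the job is handed in when it is done.

Besides the shell and the picture viewer there is one more tool, called by a JSON object that holds its "method" and its "body", one argument or row to a line. drive_tool: Moves the arm, as the interface text tells. Its arguments: {"type":"object","properties":{"steps":{"type":"array"},"claw":{"type":"number"}},"required":["steps"]}

```bash
mkdir -p pics; cat > h.py <<'E'
import numpy as np, cv2
from plant import ctrl
def ray(p,u,v,st=None):
    d=np.array([(u-p["cx"])/p["fx"],(v-p["cy"])/p["fy"],1.])
    if "extrinsics" in p:
        E=np.linalg.inv(np.array(p["extrinsics"]))
    else:
        T=np.eye(4);T[:3,:3]=st["orientation"];T[:3,3]=st["tool_pos"];E=T@np.array(p["hand_eye"])
    return E[:3,3],E[:3,:3]@d
def atz(p,u,v,z,st=None):
    o,d=ray(p,u,v,st); return o+d*(z-o[2])/d[2]
def proj(p,X):
    E=np.array(p["extrinsics"]);c=E[:3,:3]@np.array(X)+E[:3,3]
    return p["fx"]*c[0]/c[2]+p["cx"],p["fy"]*c[1]/c[2]+p["cy"]
def save(n,im): cv2.imwrite("pics/"+n,cv2.cvtColor(im,cv2.COLOR_RGB2BGR))
E
python3 - <<'E'
from h import *
s=ctrl.state();print(s["time"],np.round(s["orientation"],3).tolist(),s["tool_pos"],s["gripper_width"])
ims=[]
for n in("top","side"):
    p=ctrl.camera(n);ims.append(p["img"])
    o,_=ray(p,320,240);print(n,o.round())
    for t,z in(("reader_grip",125),("wide_jar_code",60),("tall_jar_code",130),("dock_floor",10)):
        for r in ctrl.spot_in(p,t)[:2]:
            l,tp,w,h=r["extent"];print(n,t,round(r["score"],2),[round(a) for a in r["extent"]],atz(p,l+w/2,tp+h/2,z).round())
save("a.png",cv2.resize(np.vstack(ims),(600,900))[:450]);save("b.png",ims[1]);save("a.png",ims[0])
E
```

```text
0.0 [[0.97, -0.0, 0.241], [-0.241, -0.002, 0.97], [0.0, -1.0, -0.002]] [150.76581184 606.04199893 241.44408548] 85.76050593153013
top [ 306.   11. 1191.]
top reader_grip 0.57 [352, 227, 31, 40] [493. -95. 125.]
top reader_grip 0.17 [463, 226, 39, 43] [ 487. -316.  125.]
top wide_jar_code 0.68 [465, 229, 35, 39] [ 496. -337.   60.]
top tall_jar_code 0.55 [136, 245, 49, 40] [468. 296. 130.]
top dock_floor 0.97 [333, 222, 63, 63] [ 499. -100.   10.]
side [316. 758. 689.]
side reader_grip 0.72 [307, 209, 30, 65] [492. -21. 125.]
side wide_jar_code 0.93 [330, 183, 38, 33] [ 489. -275.   60.]
side tall_jar_code 0.65 [255, 372, 48, 100] [460. 355. 130.]
```

View pics/a.png

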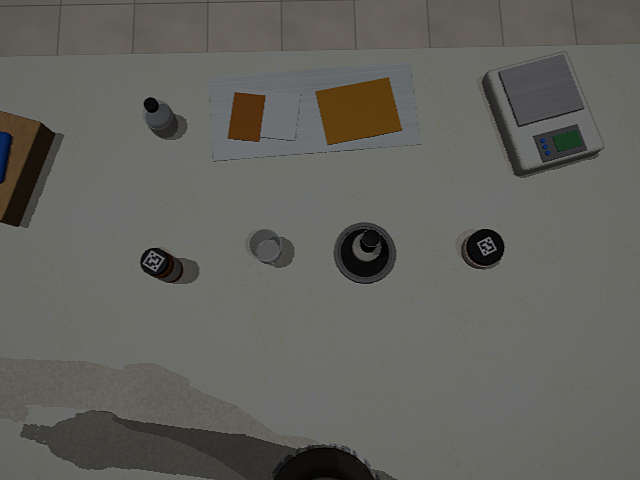

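View pics/b.png

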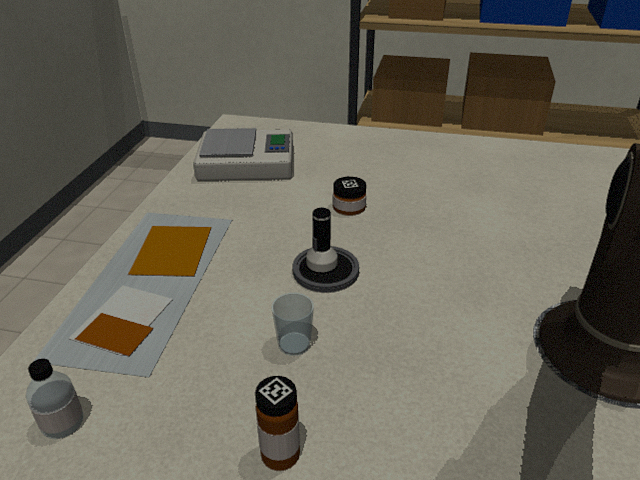

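The top view shows the reader's top at about (370,238), in the dock at (364,253). The wide jar's sticker is at (487,246), the tall jar's at (153,262) and the beaker is at (266,246). The side view agrees, with the reader's top at (321,212).

```bash
python3 - <<'E'
from h import *
p=ctrl.camera("top");s=ctrl.camera("side")
print("reader",atz(p,370,238,135).round(),atz(s,321,213,135).round())
print("dock",atz(p,364.5,252.5,13).round());print("wide",atz(p,487,246,60).round(),atz(s,349,184,60).round())
print("tall",atz(p,153,262,130).round(),"beaker",atz(p,265,240,85).round(), atz(s,293,302,85).round())
E
```

```text
reader [ 509. -101.  135.] [510. -94. 135.]
dock [ 501. -101.   13.]
wide [ 500. -347.   60.] [ 502. -339.   60.]
tall [474. 311. 130.] beaker [519. 103.  85.] [513.  97.  85.]
```

{"method": "drive_tool", "body": {
  "steps": [
    {"x": 23,"y": -44,"rz": -5},
    {"x": 46,"y": -88,"rz": -10},
    {"x": 69,"y": -132,"rz": -15},
    {"x": 92,"y": -176,"rz": -21},
    {"x": 115,"y": -220,"rz": -27},
    {"x": 138,"y": -264,"rz": -33},
    {"x": 161,"y": -308,"rz": -39},
    {"x": 184,"y": -352,"rz": -45},
    {"x": 207,"y": -396,"rz": -51},
    {"x": 225,"y": -432,"rz": -56},
    {"x": 235,"y": -455,"rz": -60},
    {"x": 235,"y": -455,"rz": -60}
  ]
}}

```text
validation failed for argument at $.st...
```

{"method": "drive_tool", "body": {
  "steps": [
    {"x": 23,"y": -44,"z": 0,"rx": 0,"ry": 0,"rz": -5},
    {"x": 46,"y": -88,"z": 0,"rx": 0,"ry": 0,"rz": -10}
  ]
}}

```text
time: 0.8
tool_pos: [196.5, 518.0, 241.7]
orientation: [[0.913, -0.0, 0.407], [-0.407, -0.0, 0.913], [-0.0, -1.0, -0.0]]
contact_force: [1.2, -0.5, 0.7]
gripper_width: 85.5
```

{"method": "drive_tool", "body": {
  "steps": [
    {"x": 21,"y": -42,"z": 0,"rx": 0,"ry": 0,"rz": -5},
    {"x": 42,"y": -84,"z": 0,"rx": 0,"ry": 0,"rz": -10},
    {"x": 63,"y": -126,"z": 0,"rx": 0,"ry": 0,"rz": -16},
    {"x": 84,"y": -168,"z": 0,"rx": 0,"ry": 0,"rz": -22},
    {"x": 105,"y": -210,"z": 0,"rx": 0,"ry": 0,"rz": -28},
    {"x": 126,"y": -252,"z": 0,"rx": 0,"ry": 0,"rz": -34},
    {"x": 147,"y": -294,"z": 0,"rx": 0,"ry": 0,"rz": -40},
    {"x": 168,"y": -336,"z": 0,"rx": 0,"ry": 0,"rz": -46},
    {"x": 189,"y": -378,"z": 0,"rx": 0,"ry": 0,"rz": -52},
    {"x": 208,"y": -418,"z": 0,"rx": 0,"ry": 0,"rz": -58},
    {"x": 225,"y": -450,"z": 0,"rx": 0,"ry": 0,"rz": -63},
    {"x": 235,"y": -470,"z": 0,"rx": 0,"ry": 0,"rz": -67}
  ]
}}

```text
time: 2.0
tool_pos: [432.8, 46.0, 242.7]
orientation: [[-0.023, 0.001, 1.0], [-1.0, 0.0, -0.023], [-0.0, -1.0, 0.001]]
contact_force: [0.5, 0.5, -0.5]
gripper_width: 85.2
```

{"method": "drive_tool", "body": {
  "steps": [
    {"x": 20,"y": -40,"z": 5,"rx": 0,"ry": 0,"rz": -4},
    {"x": 40,"y": -80,"z": 10,"rx": 0,"ry": 0,"rz": -8},
    {"x": 60,"y": -115,"z": 15,"rx": 0,"ry": 0,"rz": -10},
    {"x": 77,"y": -147,"z": 18,"rx": 0,"ry": 0,"rz": -10},
    {"x": 77,"y": -147,"z": 18,"rx": 0,"ry": 0,"rz": -10},
    {"x": 77,"y": -147,"z": 18,"rx": 0,"ry": 0,"rz": -10}
  ]
}}

```text
time: 2.6
tool_pos: [508.9, -98.5, 259.9]
orientation: [[-0.192, -0.001, 0.981], [-0.981, -0.0, -0.192], [0.0, -1.0, -0.001]]
contact_force: [-0.5, 0.7, -2.1]
gripper_width: 85.6
```

```bash
python3 - <<'E'
from h import *
st=ctrl.state();p=ctrl.camera("wrist");save("w1.png",p["img"])
print(st["tool_pos"],np.round(st["orientation"],3).tolist(),st["time"],np.round(p["hand_eye"],2).tolist())
for t,z in(("reader_grip",135),("dock_floor",10),("wide_jar_code",60)):
    for r in ctrl.trace(p,t)[:1]:
        l,tp,w,h=r["extent"];print(t,r["score"],r["extent"],atz(p,l+w/2,tp+h/2,z,st))
E
```

```text
[508.9095134  -98.4667149  259.87629967] [[-0.192, -0.001, 0.981], [-0.981, -0.0, -0.192], [0.0, -1.0, -0.001]] 2.6 [[0.0, 0.96, 0.29, -73.97], [-0.0, -0.29, 0.96, -130.18], [1.0, -0.0, 0.0, -0.95], [0.0, 0.0, 0.0, 1.0]]
reader_grip 0.67 [293.6, 181.1, 54.4, 76.1] [513.02325856 -87.3982763  135.        ]
dock_floor 0.72 [257.7, 146.7, 110.4, 114.0] [503.04265701 -98.06497701  10.        ]
wide_jar_code 0.59 [320.7, 351.9, 55.8, 51.0] [ 506.29725532 -298.85902877   60.        ]
```

View pics/w1.png

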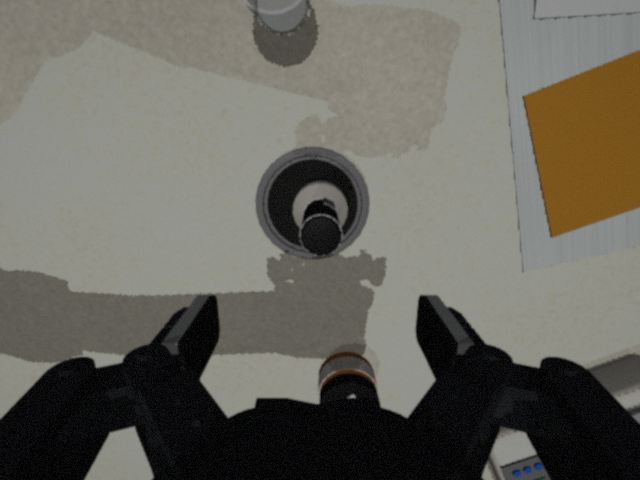

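The wrist view shows the reader's top disc at about (321,236) and the dock centred at (313,203). The wide jar is partly hidden under the gripper.

```bash
python3 - <<'E'
from h import *
st=ctrl.state();p=ctrl.camera("wrist")
print(atz(p,321,236,135,st),atz(p,320,205,33,st),"dock",atz(p,313,203,15,st))
E
```

```text
[510.34239191 -99.28779076 135.        ] [511.21386241 -94.8403888   33.        ] dock [503.34914431 -94.65645367  15.        ]
```

{"method": "drive_tool", "body": {
  "steps": [
    {"x": 1.5,"y": 0,"z": -30,"rx": 0,"ry": 0,"rz": 0},
    {"x": 1.5,"y": 0,"z": -60,"rx": 0,"ry": 0,"rz": 0},
    {"x": 1.5,"y": 0,"z": -90,"rx": 0,"ry": 0,"rz": 0},
    {"x": 1.5,"y": 0,"z": -115,"rx": 0,"ry": 0,"rz": 0},
    {"x": 1.5,"y": 0,"z": -138,"rx": 0,"ry": 0,"rz": 0},
    {"x": 1.5,"y": 0,"z": -154,"rx": 0,"ry": 0,"rz": 0},
    {"x": 1.5,"y": 0,"z": -163,"rx": 0,"ry": 0,"rz": 0},
    {"x": 1.5,"y": 0,"z": -163,"rx": 0,"ry": 0,"rz": 0},
    {"x": 1.5,"y": 0,"z": -163,"rx": 0,"ry": 0,"rz": 0}
  ]
}}

```text
time: 3.75
tool_pos: [510.7, -98.3, 97.9]
orientation: [[-0.19, 0.001, 0.982], [-0.982, 0.0, -0.19], [-0.0, -1.0, 0.001]]
contact_force: [0.2, 0.4, 0.7]
gripper_width: 85.0
```

```bash
python3 - <<'E'
from h import *
w=ctrl.camera("wrist");s=ctrl.camera("side")
save("c.png",np.hstack([cv2.resize(w["img"],(480,360)),cv2.resize(s["img"][150:310,250:410],(320,360))]))
E
```

```text
(no output)
```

View pics/c.png

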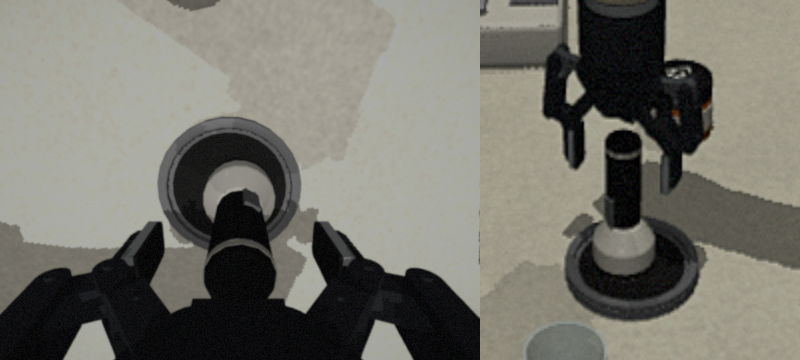

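The handle stands between the open fingers, slightly clear on both sides, so I'll close the gripper.

{"method": "drive_tool", "body": {
  "claw": 0,
  "steps": [
    {"x": 0,"y": 0,"z": 0,"rx": 0,"ry": 0,"rz": 0},
    {"x": 0,"y": 0,"z": 0,"rx": 0,"ry": 0,"rz": 0},
    {"x": 0,"y": 0,"z": 0,"rx": 0,"ry": 0,"rz": 0},
    {"x": 0,"y": 0,"z": 0,"rx": 0,"ry": 0,"rz": 0},
    {"x": 0,"y": 0,"z": 0,"rx": 0,"ry": 0,"rz": 0},
    {"x": 0,"y": 0,"z": 0,"rx": 0,"ry": 0,"rz": 0},
    {"x": 0,"y": 0,"z": 0,"rx": 0,"ry": 0,"rz": 0},
    {"x": 0,"y": 0,"z": 0,"rx": 0,"ry": 0,"rz": 0},
    {"x": 0,"y": 0,"z": 0,"rx": 0,"ry": 0,"rz": 0},
    {"x": 0,"y": 0,"z": 0,"rx": 0,"ry": 0,"rz": 0}
  ]
}}

```text
time: 4.85
tool_pos: [510.8, -98.6, 97.6]
orientation: [[-0.19, 0.001, 0.982], [-0.982, 0.0, -0.19], [-0.0, -1.0, 0.001]]
contact_force: [-0.2, -0.1, 5.0]
gripper_width: 33.3
```

{"method": "drive_tool", "body": {
  "steps": [
    {"x": 0,"y": 0,"z": 5,"rx": 0,"ry": 0,"rz": 0},
    {"x": 0,"y": 0,"z": 15,"rx": 0,"ry": 0,"rz": 0},
    {"x": 0,"y": 0,"z": 30,"rx": 0,"ry": 0,"rz": 0},
    {"x": 0,"y": 0,"z": 50,"rx": 0,"ry": 0,"rz": 0},
    {"x": 0,"y": 0,"z": 75,"rx": 0,"ry": 0,"rz": 0},
    {"x": 0,"y": 0,"z": 100,"rx": 0,"ry": 0,"rz": 0},
    {"x": 0,"y": 0,"z": 120,"rx": 0,"ry": 0,"rz": 0},
    {"x": 0,"y": 0,"z": 130,"rx": 0,"ry": 0,"rz": 0},
    {"x": 0,"y": 0,"z": 130,"rx": 0,"ry": 0,"rz": 0},
    {"x": 0,"y": 0,"z": 130,"rx": 0,"ry": 0,"rz": 0}
  ]
}}

```text
time: 5.85
tool_pos: [509.9, -98.2, 226.7]
orientation: [[-0.19, -0.001, 0.982], [-0.982, 0.0, -0.19], [-0.0, -1.0, -0.001]]
contact_force: [0.1, -0.1, -3.1]
gripper_width: 32.7
```

```bash
python3 - <<'E'
from h import *
st=ctrl.state();print(st["gripper_width"],st["contact_force"],st["ft_torque"],st["tool_pos"])
w=ctrl.camera("wrist");s=ctrl.camera("side");t=ctrl.camera("top")
for n,p in(("side",s),("top",t)):
    for r in ctrl.spot_in(p,"wide_jar_code")[:2]: print(n,r["score"],r["extent"])
def big(im,c,r,k,W): return cv2.resize(im[r:r+k*360//W,c:c+k],(W,360),interpolation=cv2.INTER_CUBIC)
save("d.png",np.vstack([np.hstack([cv2.resize(w["img"],(400,300)),cv2.resize(s["img"][120:270,250:450],(400,300))]),np.hstack([cv2.resize(t["img"][210:285,440:540],(400,300),interpolation=2),cv2.resize(s["img"][160:235,300:400],(400,300),interpolation=2)])]))
E
```

```text
32.67333052616711 [ 0.12661655 -0.11928332 -3.08495764] [ 0.04229453 -0.05998424 -0.03510032] [509.89914042 -98.21670913 226.6733629 ]
side 0.63 [330.6, 179.8, 35.8, 36.4]
top 0.81 [464.1, 226.3, 38.0, 42.4]
```

View pics/d.png

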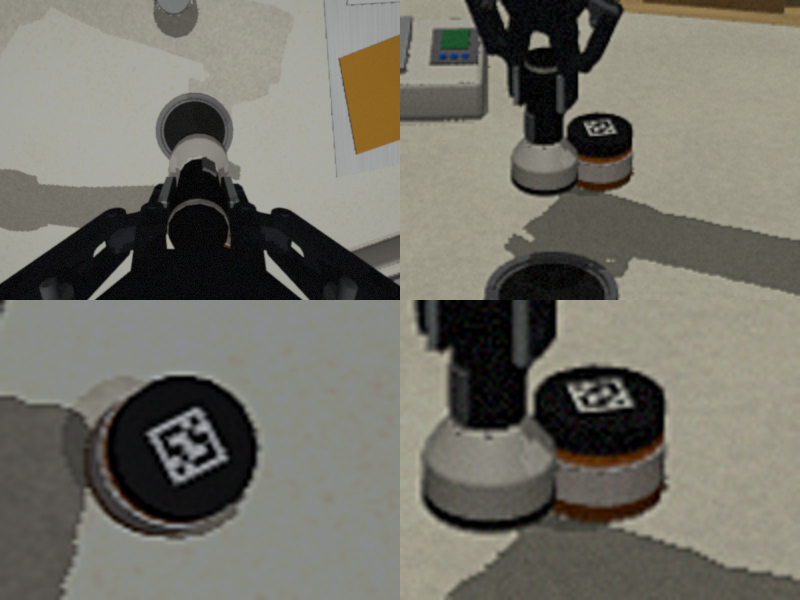

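The reader is held upright with its head clear of the dock. The sticker is at (487,246.5) in the top view and (350.5,184) in the side view. I'll move just beyond the jar so the wrist camera can see the lid.

{"method": "drive_tool", "body": {
  "steps": [
    {"x": 0,"y": -10,"z": 0,"rx": 0,"ry": 0,"rz": 0},
    {"x": -1,"y": -30,"z": 0,"rx": 0,"ry": 0,"rz": 0},
    {"x": -3,"y": -60,"z": 0,"rx": 0,"ry": 0,"rz": 0},
    {"x": -4,"y": -95,"z": 0,"rx": 0,"ry": 0,"rz": 0},
    {"x": -5,"y": -130,"z": 0,"rx": 0,"ry": 0,"rz": 0},
    {"x": -6,"y": -165,"z": 0,"rx": 0,"ry": 0,"rz": 0},
    {"x": -7,"y": -200,"z": 0,"rx": 0,"ry": 0,"rz": 0},
    {"x": -8,"y": -235,"z": 0,"rx": 0,"ry": 0,"rz": 0},
    {"x": -9,"y": -265,"z": 0,"rx": 0,"ry": 0,"rz": 0},
    {"x": -10,"y": -285,"z": 0,"rx": 0,"ry": 0,"rz": 0},
    {"x": -10,"y": -297,"z": 0,"rx": 0,"ry": 0,"rz": 0},
    {"x": -10,"y": -302,"z": 0,"rx": 0,"ry": 0,"rz": 0}
  ]
}}

```text
time: 7.3
tool_pos: [499.6, -402.0, 226.9]
orientation: [[-0.192, -0.001, 0.981], [-0.981, -0.0, -0.192], [0.001, -1.0, -0.001]]
contact_force: [0.3, 0.4, -2.5]
gripper_width: 32.5
```

{"method": "drive_tool", "body": {
  "steps": [
    {"x": 0,"y": 0,"z": 0,"rx": 0,"ry": 0,"rz": 0},
    {"x": 0,"y": 0,"z": 0,"rx": 0,"ry": 0,"rz": 0}
  ]
}}

```text
time: 7.5
tool_pos: [500.8, -399.3, 227.1]
orientation: [[-0.189, -0.0, 0.982], [-0.982, 0.001, -0.189], [-0.001, -1.0, -0.0]]
contact_force: [0.1, 0.3, -3.5]
gripper_width: 32.9
```

```bash
python3 - <<'E'
from h import *
st=ctrl.state();p=ctrl.camera("wrist");save("w2.png",p["img"]);print(st["tool_pos"],st["time"])
for r in ctrl.trace(p,"wide_jar_code")[:2]:
    l,t,w,h=r["extent"];print(r["score"],r["extent"],atz(p,l+w/2,t+h/2,60,st))
t=ctrl.camera("top");s=ctrl.camera("side");print(atz(t,487,246.5,60),atz(s,350.5,184,60))
E
```

```text
[ 500.80233143 -399.34211156  227.1106724 ] 7.5
0.72 [264.0, 110.9, 81.9, 92.2] [ 500.37309918 -341.73414704   60.        ]
[ 499.20010884 -346.5370699    60.        ] [ 498.71851277 -340.14503805   60.        ]
```

View pics/w2.png

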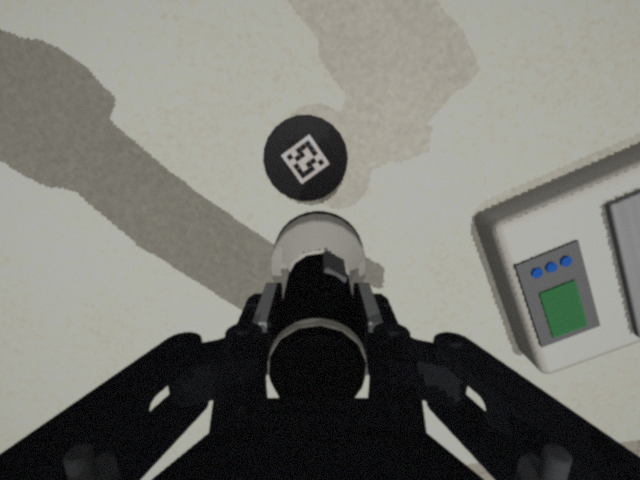

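The lid and sticker are centred at about (306,157.5) and fully visible. The reader's top disc is at (318,363) and its head is about 317 wide-centre.

```bash
python3 - <<'E'
from h import *
st=ctrl.state();p=ctrl.camera("wrist")
print("code",atz(p,306,157.5,60,st),"top",atz(p,318,363,265,st),"head x",atz(p,317.5,255,166,st), p["fx"])
# head silhouette circle at z 166 radius 30 centred on tool axis: predicted pixels
T=np.eye(4);T[:3,:3]=st["orientation"];T[:3,3]=st["tool_pos"];E=np.linalg.inv(T@np.array(p["hand_eye"]))
for z in(140,166):
    a=np.linspace(0,6.28,60);X=np.c_[st["tool_pos"][0]+30*np.cos(a),st["tool_pos"][1]+30*np.sin(a),0*a+z]
    c=X@E[:3,:3].T+E[:3,3];q=c[:,:2]/c[:,2:]*p["fx"]+[p["cx"],p["cy"]];print(z,q.min(0),q.max(0))
E
```

```text
code [ 501.34546907 -342.53100426   60.        ] top [ 500.94218092 -395.92798786  265.        ] head x [ 501.2497848  -394.47711074  166.        ] 336.73182978432783
140 [274.35296103 205.62096257] [362.29511275 289.02384458]
166 [269.17231452 214.48557689] [367.84061599 306.89947556]
```

```bash
python3 - <<'E'
from h import *
st=ctrl.state();out=[]
P=[ctrl.camera(n) for n in("wrist","side")]
T=np.eye(4);T[:3,:3]=st["orientation"];T[:3,3]=st["tool_pos"]
P[0]["extrinsics"]=np.linalg.inv(T@np.array(P[0]["hand_eye"]))
x,y,z=st["tool_pos"];f=z+8-95
for p,k,(c,r,w,h) in zip(P,(3,5),((250,190,133,200),(310,90,80,120))):
    im=cv2.resize(p["img"][r:r+h,c:c+w],None,fx=k,fy=k,interpolation=2);im=np.clip(im.astype(int)*1.8,0,255).astype(np.uint8)
    for zz,R in((f,30),(f+26,30),(f+44,17),(f+125,17)):
        q=[proj(p,(x+R*np.cos(a),y+R*np.sin(a),zz)) for a in np.linspace(0,6.3,60)]
        cv2.polylines(im,[((np.array(q)-[c,r])*k).astype(int)],False,(255,0,0) if R==30 else(0,255,0),1)
    out.append(im[:600,:400])
save("e.png",np.hstack(out))
E
```

```text
(no output)
```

View pics/e.png

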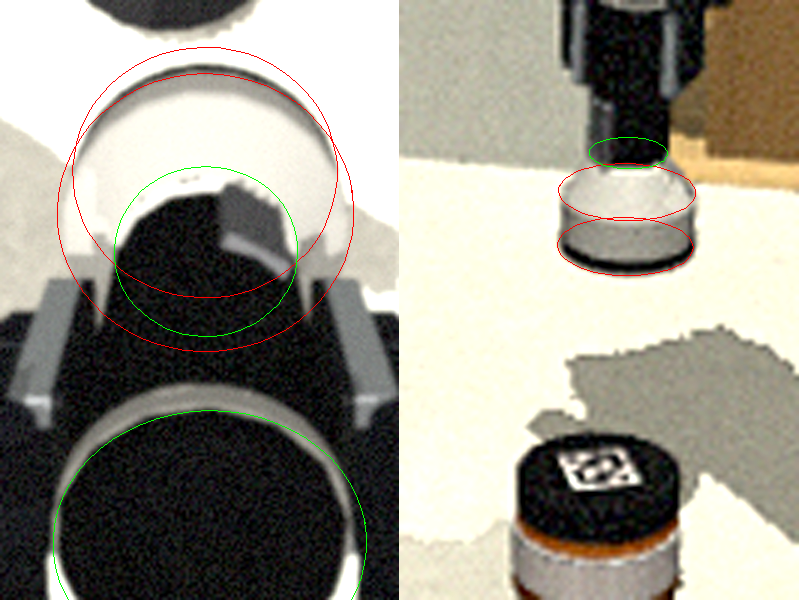

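The side overlay fits the held reader within about a pixel, and the reader sits at the same wrist pixels as it did standing in the dock, so it is plumb. Weighing the three cameras by how they saw the reader, the code is near (500.5,-342.5). I'll move above it.

{"method": "drive_tool", "body": {
  "steps": [
    {"x": 0,"y": 5,"z": 0,"rx": 0,"ry": 0,"rz": 0},
    {"x": 0,"y": 15,"z": 0,"rx": 0,"ry": 0,"rz": 0},
    {"x": 0,"y": 27,"z": 0,"rx": 0,"ry": 0,"rz": 0},
    {"x": 0,"y": 39,"z": -4,"rx": 0,"ry": 0,"rz": 0},
    {"x": 0,"y": 49,"z": -11,"rx": 0,"ry": 0,"rz": 0},
    {"x": 0,"y": 55,"z": -19,"rx": 0,"ry": 0,"rz": 0},
    {"x": 0,"y": 57,"z": -26,"rx": 0,"ry": 0,"rz": 0},
    {"x": 0,"y": 57,"z": -29.5,"rx": 0,"ry": 0,"rz": 0},
    {"x": 0,"y": 57,"z": -29.5,"rx": 0,"ry": 0,"rz": 0},
    {"x": 0,"y": 57,"z": -29.5,"rx": 0,"ry": 0,"rz": 0}
  ]
}}

```text
time: 8.85
tool_pos: [500.2, -344.2, 197.8]
orientation: [[-0.191, -0.0, 0.982], [-0.982, -0.001, -0.191], [0.001, -1.0, 0.0]]
contact_force: [-0.4, -0.5, -2.7]
gripper_width: 32.7
```

```bash
python3 - <<'E'
from h import *
st=ctrl.state();out=[];print(st["tool_pos"],st["time"])
P=[ctrl.camera(n) for n in("wrist","side")]
T=np.eye(4);T[:3,:3]=st["orientation"];T[:3,3]=st["tool_pos"]
P[0]["extrinsics"]=np.linalg.inv(T@np.array(P[0]["hand_eye"]))
x,y,z=st["tool_pos"];f=z+8-95
for p,k,(c,r,w,h) in zip(P,(3,5),((250,150,133,200),(310,120,80,120))):
    im=cv2.resize(p["img"][r:r+h,c:c+w],None,fx=k,fy=k,interpolation=2);im=np.clip(im.astype(int)*1.8,0,255).astype(np.uint8)
    for zz,R in((f,30),(60,38)):
        q=[proj(p,(x+R*np.cos(a),y+R*np.sin(a),zz)) for a in np.linspace(0,6.3,60)]
        cv2.polylines(im,[((np.array(q)-[c,r])*k).astype(int)],False,(255,0,0) if R==30 else(0,255,0),1)
    out.append(im[:600,:400])
save("f.png",np.hstack(out))
E
```

```text
[ 500.19877148 -344.20092717  197.83722598] 8.85
```

View pics/f.png

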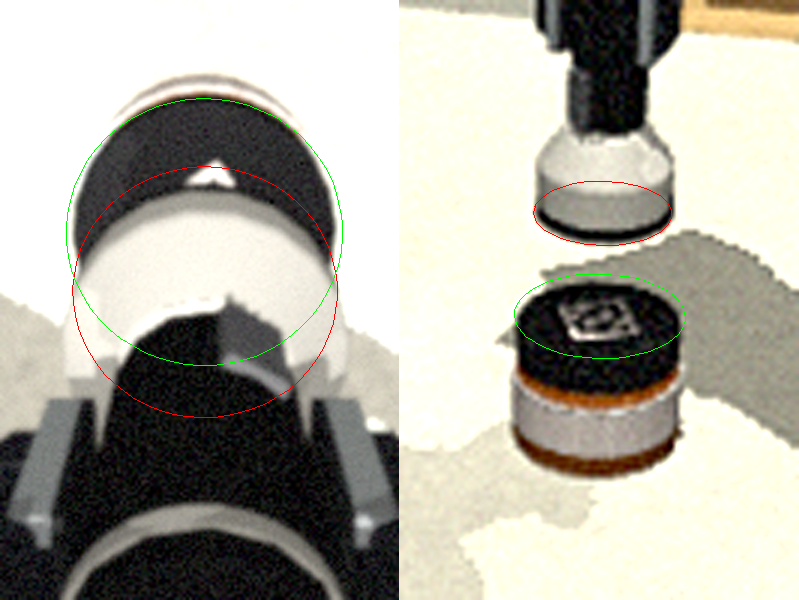

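The lid fits under the reader in x. Both views hint that the lid is 2–3 mm further toward +y. I'll shift by that and hold still for well over 2 s.

{"method": "drive_tool", "body": {
  "steps": [
    {"x": 0,"y": 2.5,"z": 0,"rx": 0,"ry": 0,"rz": 0},
    {"x": 0,"y": 2.5,"z": 0,"rx": 0,"ry": 0,"rz": 0},
    {"x": 0,"y": 2.5,"z": 0,"rx": 0,"ry": 0,"rz": 0},
    {"x": 0,"y": 2.5,"z": 0,"rx": 0,"ry": 0,"rz": 0},
    {"x": 0,"y": 2.5,"z": 0,"rx": 0,"ry": 0,"rz": 0},
    {"x": 0,"y": 2.5,"z": 0,"rx": 0,"ry": 0,"rz": 0},
    {"x": 0,"y": 2.5,"z": 0,"rx": 0,"ry": 0,"rz": 0},
    {"x": 0,"y": 2.5,"z": 0,"rx": 0,"ry": 0,"rz": 0},
    {"x": 0,"y": 2.5,"z": 0,"rx": 0,"ry": 0,"rz": 0},
    {"x": 0,"y": 2.5,"z": 0,"rx": 0,"ry": 0,"rz": 0},
    {"x": 0,"y": 2.5,"z": 0,"rx": 0,"ry": 0,"rz": 0},
    {"x": 0,"y": 2.5,"z": 0,"rx": 0,"ry": 0,"rz": 0}
  ]
}}

```text
time: 10.15
tool_pos: [500.4, -341.0, 197.8]
orientation: [[-0.19, 0.0, 0.982], [-0.982, 0.0, -0.19], [-0.0, -1.0, 0.0]]
contact_force: [0.7, 0.4, -2.9]
gripper_width: 32.7
```

{"method": "drive_tool", "body": {
  "steps": [
    {"x": 0,"y": 0,"z": 0,"rx": 0,"ry": 0,"rz": 0},
    {"x": 0,"y": 0,"z": 0,"rx": 0,"ry": 0,"rz": 0},
    {"x": 0,"y": 0,"z": 0,"rx": 0,"ry": 0,"rz": 0},
    {"x": 0,"y": 0,"z": 0,"rx": 0,"ry": 0,"rz": 0},
    {"x": 0,"y": 0,"z": 0,"rx": 0,"ry": 0,"rz": 0},
    {"x": 0,"y": 0,"z": 0,"rx": 0,"ry": 0,"rz": 0},
    {"x": 0,"y": 0,"z": 0,"rx": 0,"ry": 0,"rz": 0},
    {"x": 0,"y": 0,"z": 0,"rx": 0,"ry": 0,"rz": 0},
    {"x": 0,"y": 0,"z": 0,"rx": 0,"ry": 0,"rz": 0},
    {"x": 0,"y": 0,"z": 0,"rx": 0,"ry": 0,"rz": 0},
    {"x": 0,"y": 0,"z": 0,"rx": 0,"ry": 0,"rz": 0},
    {"x": 0,"y": 0,"z": 0,"rx": 0,"ry": 0,"rz": 0}
  ]
}}

```text
time: 11.35
tool_pos: [500.4, -341.0, 197.8]
orientation: [[-0.19, 0.0, 0.982], [-0.982, -0.0, -0.19], [0.0, -1.0, 0.0]]
contact_force: [0.7, -0.5, -2.8]
gripper_width: 32.6
```

{"method": "drive_tool", "body": {
  "steps": [
    {"x": 0,"y": 0,"z": 0,"rx": 0,"ry": 0,"rz": 0},
    {"x": 0,"y": 0,"z": 0,"rx": 0,"ry": 0,"rz": 0},
    {"x": 0,"y": 0,"z": 0,"rx": 0,"ry": 0,"rz": 0},
    {"x": 0,"y": 0,"z": 0,"rx": 0,"ry": 0,"rz": 0},
    {"x": 0,"y": 0,"z": 0,"rx": 0,"ry": 0,"rz": 0},
    {"x": 0,"y": 0,"z": 0,"rx": 0,"ry": 0,"rz": 0},
    {"x": 0,"y": 0,"z": 0,"rx": 0,"ry": 0,"rz": 0},
    {"x": 0,"y": 0,"z": 0,"rx": 0,"ry": 0,"rz": 0}
  ]
}}

```text
time: 12.15
tool_pos: [500.4, -341.0, 197.8]
orientation: [[-0.19, 0.0, 0.982], [-0.982, -0.0, -0.19], [0.0, -1.0, 0.0]]
contact_force: [-0.0, 0.3, -3.3]
gripper_width: 33.0
```

Held still for 3 s. Now carrying the reader back to the dock.

{"method": "drive_tool", "body": {
  "steps": [
    {"x": 0,"y": 2,"z": 5,"rx": 0,"ry": 0,"rz": 0},
    {"x": 0,"y": 10,"z": 15,"rx": 0,"ry": 0,"rz": 0},
    {"x": 1,"y": 28,"z": 25,"rx": 0,"ry": 0,"rz": 0},
    {"x": 2,"y": 55,"z": 30,"rx": 0,"ry": 0,"rz": 0},
    {"x": 3,"y": 87,"z": 30,"rx": 0,"ry": 0,"rz": 0},
    {"x": 4,"y": 120,"z": 30,"rx": 0,"ry": 0,"rz": 0},
    {"x": 4,"y": 153,"z": 30,"rx": 0,"ry": 0,"rz": 0},
    {"x": 5,"y": 185,"z": 30,"rx": 0,"ry": 0,"rz": 0},
    {"x": 5,"y": 212,"z": 28,"rx": 0,"ry": 0,"rz": 0},
    {"x": 5.5,"y": 231,"z": 20,"rx": 0,"ry": 0,"rz": 0},
    {"x": 5.5,"y": 240,"z": 5,"rx": 0,"ry": 0,"rz": 0},
    {"x": 5.5,"y": 243,"z": -15,"rx": 0,"ry": 0,"rz": 0}
  ]
}}

```text
time: 13.35
tool_pos: [506.8, -95.8, 183.9]
orientation: [[-0.188, 0.003, 0.982], [-0.982, 0.001, -0.188], [-0.002, -1.0, 0.003]]
contact_force: [0.4, -0.2, -2.3]
gripper_width: 32.8
```

{"method": "drive_tool", "body": {
  "steps": [
    {"x": 0,"y": 0,"z": -18,"rx": 0,"ry": 0,"rz": 0},
    {"x": 0,"y": 0,"z": -34,"rx": 0,"ry": 0,"rz": 0},
    {"x": 0,"y": 0,"z": -48,"rx": 0,"ry": 0,"rz": 0},
    {"x": 0,"y": 0,"z": -60,"rx": 0,"ry": 0,"rz": 0},
    {"x": 0,"y": 0,"z": -68,"rx": 0,"ry": 0,"rz": 0},
    {"x": 0,"y": 0,"z": -73,"rx": 0,"ry": 0,"rz": 0},
    {"x": 0,"y": 0,"z": -76,"rx": 0,"ry": 0,"rz": 0},
    {"x": 0,"y": 0,"z": -76,"rx": 0,"ry": 0,"rz": 0},
    {"x": 0,"y": 0,"z": -76,"rx": 0,"ry": 0,"rz": 0}
  ]
}}

```text
time: 14.25
tool_pos: [506.1, -98.1, 107.1]
orientation: [[-0.19, 0.001, 0.982], [-0.982, 0.0, -0.19], [-0.0, -1.0, 0.001]]
contact_force: [0.8, -0.7, -3.0]
gripper_width: 32.8
```

{"method": "drive_tool", "body": {
  "steps": [
    {"x": 0,"y": 0,"z": -1.5,"rx": 0,"ry": 0,"rz": 0},
    {"x": 0,"y": 0,"z": -3,"rx": 0,"ry": 0,"rz": 0},
    {"x": 0,"y": 0,"z": -4.5,"rx": 0,"ry": 0,"rz": 0},
    {"x": 0,"y": 0,"z": -6,"rx": 0,"ry": 0,"rz": 0},
    {"x": 0,"y": 0,"z": -7,"rx": 0,"ry": 0,"rz": 0},
    {"x": 0,"y": 0,"z": -8,"rx": 0,"ry": 0,"rz": 0},
    {"x": 0,"y": 0,"z": -8.5,"rx": 0,"ry": 0,"rz": 0},
    {"x": 0,"y": 0,"z": -9,"rx": 0,"ry": 0,"rz": 0},
    {"x": 0,"y": 0,"z": -9,"rx": 0,"ry": 0,"rz": 0}
  ]
}}

```text
time: 15.15
tool_pos: [505.9, -98.0, 97.7]
orientation: [[-0.19, -0.0, 0.982], [-0.982, -0.0, -0.19], [0.0, -1.0, -0.0]]
contact_force: [0.5, -0.0, -2.6]
gripper_width: 32.6
```

{"method": "drive_tool", "body": {
  "steps": [
    {"x": 0,"y": 0,"z": -0.3,"rx": 0,"ry": 0,"rz": 0},
    {"x": 0,"y": 0,"z": -0.6,"rx": 0,"ry": 0,"rz": 0},
    {"x": 0,"y": 0,"z": -0.6,"rx": 0,"ry": 0,"rz": 0}
  ]
}}

```text
time: 15.45
tool_pos: [506.0, -98.0, 97.6]
orientation: [[-0.19, 0.0, 0.982], [-0.982, 0.0, -0.19], [-0.0, -1.0, 0.0]]
contact_force: [-1.6, -0.3, 4.8]
gripper_width: 32.7
```

Light contact (about 5 N up), so I'll release.

{"method": "drive_tool", "body": {
  "claw": 0.6,
  "steps": [
    {"x": 0,"y": 0,"z": 0,"rx": 0,"ry": 0,"rz": 0},
    {"x": 0,"y": 0,"z": 0,"rx": 0,"ry": 0,"rz": 0},
    {"x": 0,"y": 0,"z": 0,"rx": 0,"ry": 0,"rz": 0},
    {"x": 0,"y": 0,"z": 0,"rx": 0,"ry": 0,"rz": 0},
    {"x": 0,"y": 0,"z": 0,"rx": 0,"ry": 0,"rz": 0}
  ]
}}

```text
time: 15.95
tool_pos: [505.9, -98.0, 97.2]
orientation: [[-0.19, -0.0, 0.982], [-0.982, -0.0, -0.19], [0.0, -1.0, -0.0]]
contact_force: [0.7, 1.1, 0.2]
gripper_width: 51.0
```

{"method": "drive_tool", "body": {
  "claw": 1,
  "steps": [
    {"x": 0,"y": 0,"z": 0,"rx": 0,"ry": 0,"rz": 0},
    {"x": 0,"y": 0,"z": 0,"rx": 0,"ry": 0,"rz": 0},
    {"x": 0,"y": 0,"z": 0,"rx": 0,"ry": 0,"rz": 0},
    {"x": 0,"y": 0,"z": 0,"rx": 0,"ry": 0,"rz": 0},
    {"x": 0,"y": 0,"z": 0,"rx": 0,"ry": 0,"rz": 0},
    {"x": 0,"y": 0,"z": 0,"rx": 0,"ry": 0,"rz": 0}
  ]
}}

```text
time: 16.55
tool_pos: [505.9, -98.0, 97.2]
orientation: [[-0.19, 0.0, 0.982], [-0.982, 0.0, -0.19], [-0.0, -1.0, 0.0]]
contact_force: [-0.0, 0.2, -0.5]
gripper_width: 85.3
```

{"method": "drive_tool", "body": {
  "steps": [
    {"x": 0,"y": 0,"z": 8,"rx": 0,"ry": 0,"rz": 0},
    {"x": 0,"y": 0,"z": 22,"rx": 0,"ry": 0,"rz": 0},
    {"x": 0,"y": 0,"z": 42,"rx": 0,"ry": 0,"rz": 0},
    {"x": 0,"y": 0,"z": 67,"rx": 0,"ry": 0,"rz": 0},
    {"x": 0,"y": 0,"z": 95,"rx": 0,"ry": 0,"rz": 0},
    {"x": 0,"y": 0,"z": 120,"rx": 0,"ry": 0,"rz": 0},
    {"x": 0,"y": 0,"z": 140,"rx": 0,"ry": 0,"rz": 0},
    {"x": 0,"y": 0,"z": 150,"rx": 0,"ry": 0,"rz": 0},
    {"x": 0,"y": 0,"z": 150,"rx": 0,"ry": 0,"rz": 0},
    {"x": 0,"y": 0,"z": 150,"rx": 0,"ry": 0,"rz": 0}
  ]
}}

```text
time: 17.55
tool_pos: [505.6, -97.8, 246.9]
orientation: [[-0.19, -0.0, 0.982], [-0.982, 0.0, -0.19], [-0.0, -1.0, -0.0]]
contact_force: [0.6, -1.0, -0.1]
gripper_width: 85.3
```

```bash
python3 - <<'E'
from h import *
w=ctrl.camera("wrist");s=ctrl.camera("side")
save("g.png",np.hstack([cv2.resize(w["img"],(400,300)),cv2.resize(s["img"][140:320,250:490],(400,300))]))
E
```

```text
(no output)
```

View pics/g.png

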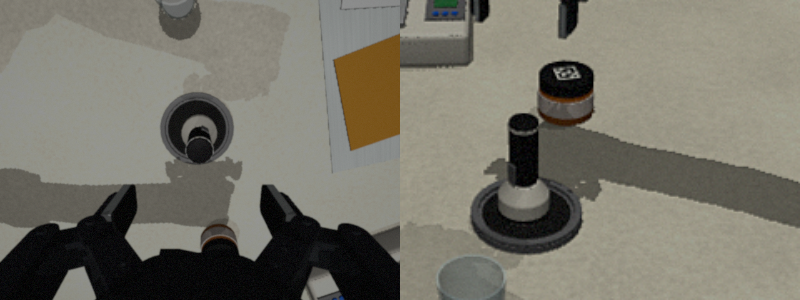

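The reader stands upright inside the dock, the gripper is clear, and the wide jar and beaker are where they were.

```bash
python3 -c "
from h import *
print(ctrl.finish_job())"
```

```text
the job is handed in; nothing more can be done
None
```

I scanned the wide jar's code and stood the reader back upright in its base, and the job is handed in. It took about 18 s of the 54 s allowed.

- **Scan:** I gripped the reader by its handle and held it pointing straight down above the wide jar's lid. Its face was about 50 mm from the code, and it stayed still for about 3 s.
- **Setting down:** The reader touched down with about 5 N. I then opened the gripper and backed away upward.
- **Last checks:** The final side and wrist pictures show the reader standing in the dock, clear of the gripper, with the wide jar and beaker unmoved. The tall jar was out of these views; the arm only passed about 100 mm above its lid on the way in, and I did not look at it again.
- **Disagreement:** The cameras differed by about 6 mm on the code's y position, from about -340 to -346.5 mm. I held the reader at -341, so it may have been a few millimetres off centre.

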